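Fit the clamp lever to the lathe's tool-rest base

TASK

Fit the clamp lever with the red ball and the cross-shaped hole onto the splined shaft of the black tool-rest base: turn it so that its handle points the way of the yellow stripe, push it fully home so that its hub sits flat on the round flange, and let go. Leave the other lever, with the black ball and the plain round hole, where it lies.

Things in the scene. Friction and masses are not known exactly. Their poses are not given: they have to be found in the camera images.
- lever: Lever to fit, lying flat: grey hub 60 mm across, 32 high, with a vertical cross-shaped through hole (crossed slots 48 long, 17 wide, along its x and y); level handle bar; red 40 mm ball centred 145 mm from the hub axis. Origin: centre of the hub's underside. z up the hole, x along the handle to the ball. 0.2 to 0.4 kg, mostly hub. The splines accept it four ways round.
- lever_grip (a point): Where to take this lever: centre of its handle bar (14 wide, 14 mm high), 55 mm from the hub axis towards the red ball, 20 mm above the hub's underside. The bare bar runs from 30 to 125 mm from the hub axis. Axes as the lever's: x along the handle, z up; pinch it across y.
- shaft (a point): Upright four-spline shaft (crossed blades 40 long, 9 mm thick, along x and y, tops rounded) on a fixed black base. Point: on its axis, at the top of the round flange (72 mm wide, 60 above the bench) where the hub rests. Shaft rises 42 mm above it. x points along the yellow stripe, the way the handle must point; z up. Base reaches 100 mm to -x (72 wide, 69 high), a 10 mm high toe 75 mm to +x.
- round_lever_grip (a point): The other lever, to be left alone: same size, but a black ball, a round hub 58 mm across and a plain round 20 mm hole that does not go over the splines. The point is on its handle bar, 55 mm from the hub axis towards the black ball, 20 mm above the hub's underside; x along the handle.
Things that resemble listed ones, but are neither listed nor needed, are in the scene too. Leave any orange or turquoise look-alike of the lever alone.

How it is judged:
By the outcome, as a careful person would: the job done as asked, in the order asked, and still so for the second after the job is handed in, with the robot touching nothing.
It also fails if it takes over 38 s, if anything falls off the work surface, if the arm or the gripper's body presses on something with over 40 N, if the wrist force passes 120 N, or if a joint passes its speed limit or range.

ROBOT

A 6-joint arm with a two-finger parallel gripper is mounted at the origin on the work surface. World frame = base frame: x ahead of the robot, y to its left, z up, the work surface at z = 0. Lengths are in m, angles in rad, forces in N, time in s.
With the tool pointing down it reaches from about 0.25 to 0.725 m from the base axis. Payload 9.7 kg.
Tool frame: the origin (TCP) lies midway between the tips of the shut fingers; the grasp point (between the pads) lies 19 mm behind it (r.pinch_z is the distance from the TCP to the grasp point, in m); z points along the fingers, y is the line along which they close (so a half turn about z gives the same grasp; the last joint's range is limited). The gripper opens to 85 mm and grips with 20 to 120 N. Pads are 22 mm wide; open, the fingers measure 114 mm over their backs; the gripper's body (76 mm by 85 mm) begins 54 mm behind the grasp point. The pads swing forward as they close: fully open they stand 13 mm farther back than shut.
Start: joints at [1.239, 0.087, 0.176, 1.66, 0, 1.571], TCP at [0.179, 0.52, 0.231] pointing down, gripper open.
Joint ranges: [-3.13, 3.13], [-0.85, 1.81], [-1.15, 1.24], [-2.2, 2.28], [-1.44, 1.52], [-3.14, 3.14]. Speed limits (rad/s): [2.22, 2.22, 2.57, 3.14, 3.14, 3.14].

INTERFACE

Orientations are given as a unit quaternion [x, y, z, w].
In Python, from station import r gives the robot as it stands. The module is installed in compiled form; this text tells all that it offers.
- The arm moves only by the tool send_rows, never from a script. Its argument "targets" is a list of rows, each an object of numbers: "dx", "dy", "dz": the shift along the tool's x, y, z in units of 60 mm (1.0 is 60 mm); "turn": the turn about the tool's z in units of 6 degrees (1.0 is 6 degrees); "hand": the opening, from 0 (shut) to 1 (fully open). In form: [{"dx": .., "dy": .., "dz": .., "turn": .., "hand": ..}, ...]. A call has 1 to 10 rows; each row shifts and turns the commanded pose from where the row before left it, along the tool's axes as they then stand; what a row does not reach is not made up. A row lasts 1/8 s, in which the tool goes at most 62.5 mm and 10.7 degrees, less where a joint would pass 70% of its speed; a pose out of reach is approached as far as the arm can. A call is refused whole if a number of a shift passes 1 or a number of a turn 1, either way. A call with a gripper value outside its range is refused whole. The fingers move at their own pace and stop on an object; "squeeze" is the grip in N (left out, the last holds). Time passes only in rows, so rows that do not move let the fingers close. It gives the time, the measured TCP pose, the force, the opening and the grip force at its end, in the units of the state.
- r.get_obs(): the state, without advancing time (a new reading comes with each control period).
- r.capture(name): name is "scene" or "top"; returns the picture (384x512x3 uint8, red, green, blue); there is no depth.
- r.calibration(name): a dict with "fx", "fy", "cx", "cy" (pixels), "position" and "rotation" of the camera in the world. Camera axes: x right, y down, z forward; pixel columns grow to the right and rows downward; lengths in m; the calibration is good to about 2 mm. A picture is of the moment at which its call begins. calibration takes no time and is no camera call.
- r.job_done(): hands the job in; it is judged then, once.
The state is a dict: "t": time; "q": joint angles; "joint_velocities": joint speeds; "effort": joint torques, N m; "ee_pos": TCP position; "tcp_rot": TCP orientation; "wrist_force": force on the tool from outside, world axes, zero at the start; "wrist_torque": the same for the moment, N m; "opening": finger opening in m; "finger_force": force on a finger pad.
Only numpy, scipy, OpenCV 4.12 (cv2) and the standard library are available. Lean on these libraries where they do the work, as an engineer would, in place of code of your own. Each camera call takes 0.05 s, during which the arm holds its last target. There are 200 camera calls.

## Working session

There is one attempt and no reset: what is moved stays moved. The work goes in short steps, Python scripts to look and compute and a tool call to move; the robot and the scene stay as the last step left them, time stands still between calls to the robot, and variables do not carry over. Pictures are saved under pics/ and viewed, at most 10 in all, crops included, and the job is handed in when it is done.

Besides the shell and the picture viewer there is one more tool, called after ">>>" as name(argument=value, ...) on one line, values as JSON. send_rows: Moves the arm, as the interface text tells. Its arguments: {"type":"object","properties":{"targets":{"type":"array"},"squeeze":{"type":"number"}},"required":["targets"]}

```bash
mkdir -p pics; python3 - <<'E'
from station import r
import cv2
for n in("scene","top"):
    im=r.capture(n); cv2.imwrite(f"pics/{n}0.png",im[:,:,::-1]); c=r.calibration(n); print(n,c)
o=r.get_obs();print(o)
E
```

```text
scene {'fx': 483.800522679703, 'fy': 483.800522679703, 'cx': 251.5125353899387, 'cy': 195.89768279931636, 'position': array([1.16200851, 0.69086626, 0.94921793]), 'rotation': array([ 0.31709019,  0.85480388, -0.38568464, -0.14146204])}
top {'fx': 357.4166377840499, 'fy': 357.4166377840499, 'cx': 251.83854715324955, 'cy': 192.3585267357123, 'position': array([ 0.4421242 , -0.0533521 ,  0.99817833]), 'rotation': array([ 0.70816702, -0.70527703,  0.01995318, -0.0261849 ])}
{'t': 0.1, 'q': array([1.23900363e+00, 8.73875201e-02, 1.75228355e-01, 1.65977024e+00,
       2.07066906e-05, 1.57085660e+00]), 'joint_velocities': array([ 5.51468290e-05, -1.63771564e-03,  2.32224588e-03, -2.39244690e-04,
        9.15216999e-04, -4.68397700e-04]), 'effort': array([-1.11379231e-04, -5.21557188e+01,  4.65655839e+01,  1.60055252e-02,
        2.04140832e-06, -1.12495165e-06]), 'ee_pos': array([0.17908906, 0.51982631, 0.23067129]), 'tcp_rot': array([ 1.65166140e-01,  9.86265596e-01, -5.57053090e-04, -1.03750453e-04]), 'wrist_force': array([-0.53150606,  0.59178083, -0.0201582 ]), 'wrist_torque': array([ 0.00061479,  0.01411451, -0.07602676]), 'finger_force': 0.0, 'opening': 0.08530359888978817}
```

View pics/scene0.png

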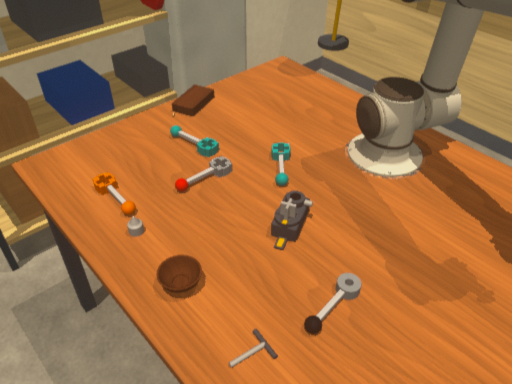

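View pics/top0.png

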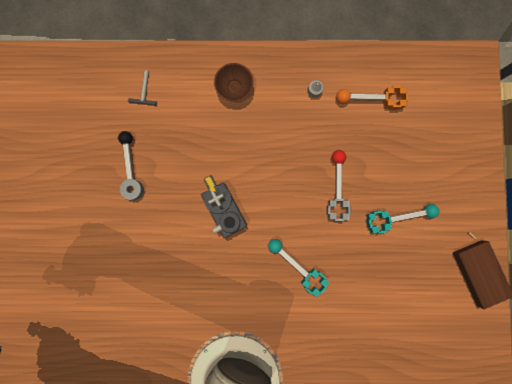

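The scene picture shows the red-ball lever (ball 182,185; hub 220,168) and base (291,215). In the top picture the ball is at (339,157), the hub at (339,210), the shaft cross near (215,199) and the yellow stripe at (209,184). I'll zoom in on these.

```bash
cat > h.py <<'E'
import numpy as np, cv2
from station import r
from scipy.spatial.transform import Rotation as R
def ray(n,p):
    c=r.calibration(n); d=np.array([(p[0]-c['cx'])/c['fx'],(p[1]-c['cy'])/c['fy'],1.])
    return c['position'],R.from_quat(c['rotation']).as_matrix()@d
def onz(n,p,z):
    o,d=ray(n,p); return o+d*(z-o[2])/d[2]
def proj(n,P):
    c=r.calibration(n); v=R.from_quat(c['rotation']).as_matrix().T@(np.array(P)-c['position'])
    return np.array([c['fx']*v[0]/v[2]+c['cx'],c['fy']*v[1]/v[2]+c['cy']])
def tri(p,q):
    (a,d),(b,e)=ray("top",p),ray("scene",q)
    s=np.linalg.lstsq(np.c_[d,-e],b-a,rcond=None)[0]; A,B=a+s[0]*d,b+s[1]*e
    return (A+B)/2,np.linalg.norm(A-B)
def cents(im,lo,hi,box,minA=8):
    x0,y0,x1,y1=box; m=cv2.inRange(cv2.cvtColor(im,cv2.COLOR_RGB2HSV)[y0:y1,x0:x1],lo,hi)
    _,_,st,ce=cv2.connectedComponentsWithStats(m)
    return [(ce[i]+[x0,y0],st[i]) for i in range(1,len(st)) if st[i][4]>=minA],m
E
python3 - <<'E'
from h import *
t=cv2.imread("pics/top0.png")[:,:,::-1];s=cv2.imread("pics/scene0.png")[:,:,::-1]
a=cv2.resize(t[165:245,180:260],(400,400),interpolation=cv2.INTER_CUBIC)
b=cv2.resize(s[180:260,250:330],(400,400),interpolation=cv2.INTER_CUBIC)
c=cv2.resize(t[145:225,300:380],(300,300),interpolation=cv2.INTER_CUBIC)
cv2.imwrite("pics/c1.png",np.hstack([a,b])[:,:,::-1])
for n,im,bl,bs in(("top",t,(300,140,365,225),(180,165,260,245)),("scene",s,(165,150,240,200),(250,180,330,260))):
    print(n,"red",[(q.round(1),k) for q,k in cents(im,(0,150,80),(4,255,255),bl)[0]])
    print("grey",[(q.round(1),k) for q,k in cents(im,(0,0,90),(179,60,255),bl)[0]])
    print("yel",[(q.round(1),k) for q,k in cents(im,(20,150,120),(35,255,255),bs)[0]])
    print("greyB",[(q.round(1),k) for q,k in cents(im,(0,0,120),(179,60,255),bs)[0]])
E
```

```text
top red [(array([338.5, 156.6]), array([ 32,  10,  14,  14, 146], dtype=int32))]
grey [(array([338.5, 197. ]), array([ 28,  24,  23,  57, 424], dtype=int32))]
yel [(array([210. , 183.6]), array([25, 12, 10, 15, 73], dtype=int32))]
greyB [(array([215.3, 198.4]), array([28, 27, 15, 14, 92], dtype=int32)), (array([216.8, 228.5]), array([33, 60,  9,  8, 42], dtype=int32))]
scene red [(array([180.9, 182.9]), array([11, 29, 12,  9, 67], dtype=int32))]
grey [(array([213.7, 167.8]), array([ 22,   7,  44,  25, 309], dtype=int32))]
yel [(array([284.3, 221.6]), array([32, 40,  5,  5, 19], dtype=int32)), (array([280.2, 241.9]), array([27, 58,  8,  9, 50], dtype=int32))]
greyB [(array([288.5, 203.5]), array([32, 18, 14, 11, 76], dtype=int32)), (array([307.2, 201.9]), array([54, 19,  8,  6, 33], dtype=int32))]
```

View pics/c1.png

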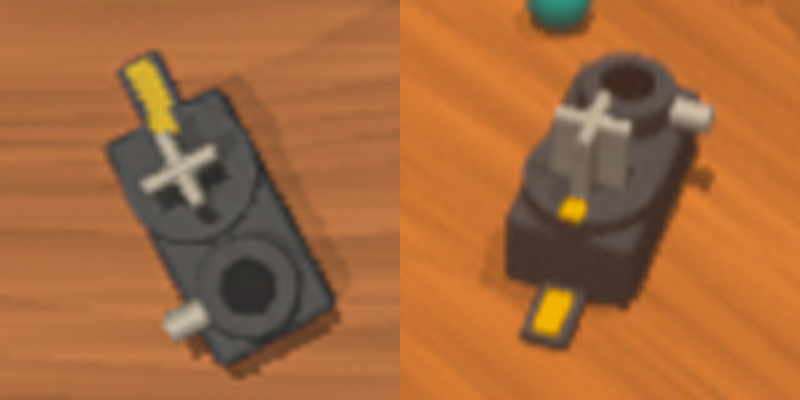

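```bash
python3 - <<'E'
from h import *
t=cv2.imread("pics/top0.png")[:,:,::-1];s=cv2.imread("pics/scene0.png")[:,:,::-1]
# cross: minAreaRect/ellipse moments of outline points
_,m=cents(t,(0,0,120),(179,60,255),(200,185,230,212)); m2=m.copy()
hull=cv2.convexHull(cv2.findNonZero(m))
rc=cv2.minAreaRect(hull); c=np.array(rc[0])+[200,185]; print("cross rect",c,rc)
S=onz("top",c,.102); print("shaft",S,"tri",tri((215.3,198.4),(288.5,203.5)))
for a in cv2.boxPoints(rc): print("tip-ish",(onz("top",a+[200,185],.102)-S)[:2])
# stripe: toe part (top z .010), inner part
Y=[onz("top",q,.010) for q,k in cents(t,(20,150,120),(35,255,255),(180,165,260,191))[0]]
Ys=[(q,k[4],onz("scene",q,z)) for (q,k),z in zip(cents(s,(20,150,120),(35,255,255),(250,180,330,260))[0],(.06,.01))]
print("yel top",Y,"scene",Ys)
for y in [Ys[0][2],Ys[1][2]]: d=(y-S)[:2]; print("dir",np.degrees(np.arctan2(d[1],d[0])),np.linalg.norm(d))
# dark base edges
dm=cv2.inRange(cv2.cvtColor(t,cv2.COLOR_RGB2HSV)[170:245,195:255],(0,0,0),(179,70,110))
b=cv2.minAreaRect(max(cv2.findContours(dm,0,2)[0],key=cv2.contourArea)); print("base rect",b)
# lever
B=onz("top",(338.5,156.6),.02);print("ball",B,"tri",tri((338.5,156.6),(180.9,182.9)))
_,m=cents(t,(0,0,90),(179,60,255),(322,195,356,226))
print("hub rows",[(195+i,322+np.nonzero(x)[0].min(),322+np.nonzero(x)[0].max()) for i,x in enumerate(m) if x.any()])
_,m=cents(t,(0,0,90),(179,60,255),(330,166,348,195))
p=cv2.findNonZero(m)[:,0]+[330,166]; l=cv2.fitLine(p.astype(np.float32),2,0,.01,.01).ravel()
P=onz("top",l[2:]-15*l[:2]*np.sign(l[1]),.026);Q=onz("top",l[2:]+15*l[:2]*np.sign(l[1]),.026);d=P-Q
print("bar",l,P,Q,"ang",np.degrees(np.arctan2(d[1],d[0])))
E
```

```text
cross rect [215.02353001 198.39411736] ((15.023530006408691, 13.39411735534668), (12.581968307495117, 11.605780601501465), 12.52880859375)
shaft [0.48513057 0.04710526 0.102     ] tri (array([0.48525813, 0.04653343, 0.10035549]), np.float64(0.00016987134869712232))
tip-ish [-0.01088057  0.01847701]
tip-ish [0.0176538  0.01249102]
tip-ish [ 0.01089377 -0.01849943]
tip-ish [-0.01760429 -0.01245599]
yel top [array([0.53128096, 0.07216441, 0.01      ])] scene [(array([284.26315789, 221.63157895]), np.int32(19), array([0.5104072 , 0.05936173, 0.06      ])), (array([280.2 , 241.86]), np.int32(50), array([0.53445122, 0.07213427, 0.01      ]))]
dir 25.868439774463845 0.02809143720821837
dir 26.90666743285423 0.05530802614338419
base rect ((25.550460815429688, 35.165138244628906), (61.362064361572266, 27.22687530517578), 61.69924545288086)
ball [ 0.60566678 -0.28291096  0.02      ] tri (array([ 0.60524676, -0.281965  ,  0.02738263]), np.float64(0.0021788301415041045))
hub rows [(195, np.int64(336), np.int64(341)), (196, np.int64(336), np.int64(341)), (197, np.int64(336), np.int64(341)), (198,
[... 306 characters left out ...]
328), np.int64(349)), (207, np.int64(328), np.int64(349)), (208, np.int64(328), np.int64(349)), (209, np.int64(328), np.int64(349)), (210, np.int64(328), np.int64(350)), (211, np.int64(328), np.int64(350)), (212, np.int64(328), np.int64(349)), (213, np.int64(328), np.int64(349)), (214, np.int64(330), np.int64(349)), (215, np.int64(330), np.int64(348)), (216, np.int64(330), np.int64(348)), (217, np.int64(330), np.int64(348)), (218, np.int64(330), np.int64(348)), (219, np.int64(333), np.int64(348)), (220, np.int64(335), np.int64(343))]
bar [1.7701373e-02 9.9984330e-01 3.3815686e+02 1.8042484e+02] [ 0.58031657 -0.27956468  0.026     ] [ 0.4981918  -0.28007738  0.026     ] ang 0.3576902955094014
```

>>> send_rows(targets=[{"dx": 0,"dy": 0,"dz": 0,"turn": -0.8,"hand": 0.7},{"dx": 0,"dy": 0,"dz": 0,"turn": -0.8,"hand": 0.7},{"dx": 0,"dy": 0,"dz": 0,"turn": -0.8,"hand": 0.7},{"dx": 0,"dy": 0,"dz": 0,"turn": -0.7,"hand": 0.7},{"dx": -0.3,"dy": -0.7,"dz": 0,"turn": 0,"hand": 0.7},{"dx": -0.3,"dy": -0.7,"dz": 0,"turn": 0,"hand": 0.7},{"dx": -0.3,"dy": -0.7,"dz": 0,"turn": 0,"hand": 0.7},{"dx": -0.3,"dy": -0.7,"dz": 0,"turn": 0,"hand": 0.7},{"dx": -0.3,"dy": -0.7,"dz": 0,"turn": 0,"hand": 0.7},{"dx": -0.3,"dy": -0.7,"dz": 0,"turn": 0,"hand": 0.7}])

```text
t: 1.35
ee_pos: [0.2855, 0.2658, 0.231]
tcp_rot: [0.003, 1.0, -0.0, -0.0]
wrist_force: [0.8, 0.2, 0.5]
opening: 0.0596
finger_force: 0.0
```

>>> send_rows(targets=[{"dx": -0.3,"dy": -0.7,"dz": 0,"turn": 0,"hand": 0.7},{"dx": -0.3,"dy": -0.7,"dz": 0,"turn": 0,"hand": 0.7},{"dx": -0.3,"dy": -0.7,"dz": 0,"turn": 0,"hand": 0.7},{"dx": -0.3,"dy": -0.7,"dz": 0,"turn": 0,"hand": 0.7},{"dx": -0.3,"dy": -0.7,"dz": 0,"turn": 0,"hand": 0.7},{"dx": -0.3,"dy": -0.7,"dz": 0,"turn": 0,"hand": 0.7},{"dx": -0.3,"dy": -0.7,"dz": 0,"turn": 0,"hand": 0.7},{"dx": -0.3,"dy": -0.7,"dz": 0,"turn": 0,"hand": 0.7},{"dx": -0.3,"dy": -0.7,"dz": 0,"turn": 0,"hand": 0.7},{"dx": -0.3,"dy": -0.7,"dz": 0,"turn": 0,"hand": 0.7}])

```text
t: 2.6
ee_pos: [0.4626, -0.1556, 0.231]
tcp_rot: [0.004, 1.0, 0.0, -0.0]
wrist_force: [0.3, 0.7, 0.0]
opening: 0.0604
finger_force: 0.0
```

>>> send_rows(targets=[{"dx": -0.3,"dy": -0.7,"dz": 0,"turn": 0,"hand": 0.7},{"dx": -0.3,"dy": -0.7,"dz": 0,"turn": 0,"hand": 0.7},{"dx": -0.3,"dy": -0.6,"dz": 0.5,"turn": 0,"hand": 0.7},{"dx": 0,"dy": 0,"dz": 0.7,"turn": 0,"hand": 0.7},{"dx": 0,"dy": 0,"dz": 0.7,"turn": 0,"hand": 0.7},{"dx": 0,"dy": 0,"dz": 0,"turn": 0,"hand": 0.7}])

```text
t: 3.35
ee_pos: [0.5136, -0.2735, 0.1137]
tcp_rot: [0.004, 1.0, 0.002, -0.003]
wrist_force: [-0.2, 1.1, 1.2]
opening: 0.0598
finger_force: 0.0
```

```bash
python3 - <<'E'
from h import *
t=r.capture("top");s=r.capture("scene");o=r.get_obs();print(o['ee_pos'],R.from_quat(o['tcp_rot']).as_matrix()[:2].round(3))
print("hub centre",onz("top",(338.9,210),.032), "ball bbox", onz("top",(338.5,156.5),.02))
a=cv2.resize(t[140:240,290:390],(400,400),interpolation=cv2.INTER_CUBIC)
b=cv2.resize(s[120:220,150:250],(400,400),interpolation=cv2.INTER_CUBIC)
cv2.imwrite("pics/c2.png",np.hstack([a,b])[:,:,::-1])
E
```

```text
[ 0.51562342 -0.27444569  0.11846289] [[-1.     0.007  0.   ]
 [ 0.007  1.    -0.   ]]
hub centre [ 0.45850494 -0.279514    0.032     ] ball bbox [ 0.6059447  -0.28291413  0.02      ]
```

View pics/c2.png

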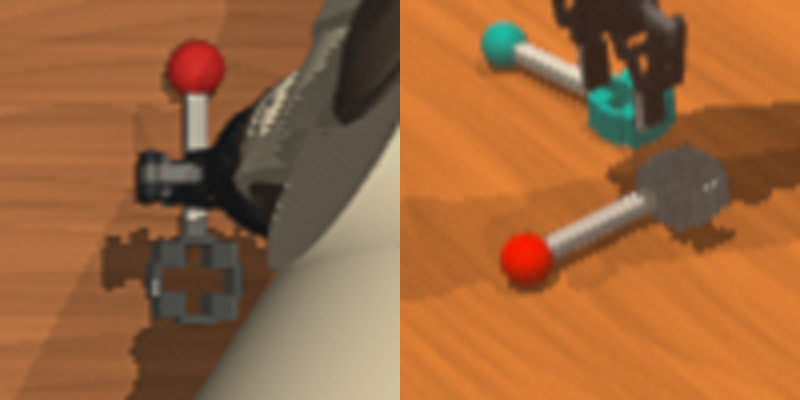

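The near view has the gripper over the bar (top crop column ~195), with the hub's cross hole clear at (195,280) in the crop. I'll descend with a small −y correction.

>>> send_rows(targets=[{"dx": 0,"dy": -0.1,"dz": 0.5,"turn": 0,"hand": 0.7},{"dx": 0,"dy": 0,"dz": 0.6,"turn": 0,"hand": 0.7},{"dx": 0,"dy": 0,"dz": 0.5,"turn": 0,"hand": 0.7},{"dx": 0,"dy": 0,"dz": 0.25,"turn": 0,"hand": 0.7},{"dx": 0,"dy": 0,"dz": 0,"turn": 0,"hand": 0.7},{"dx": 0,"dy": 0,"dz": 0,"turn": 0,"hand": 0.7}])

```text
t: 4.2
ee_pos: [0.5164, -0.2809, 0.0083]
tcp_rot: [0.004, 1.0, -0.001, 0.001]
wrist_force: [-0.8, 0.4, 0.5]
opening: 0.0598
finger_force: 0.0
```

>>> send_rows(targets=[{"dx": 0,"dy": 0,"dz": 0.04,"turn": 0,"hand": 0.4},{"dx": 0,"dy": 0,"dz": 0,"turn": 0,"hand": 0},{"dx": 0,"dy": 0,"dz": 0,"turn": 0,"hand": 0},{"dx": 0,"dy": 0,"dz": 0,"turn": 0,"hand": 0},{"dx": 0,"dy": 0,"dz": 0,"turn": 0,"hand": 0},{"dx": 0,"dy": 0,"dz": 0,"turn": 0,"hand": 0},{"dx": 0,"dy": 0,"dz": 0,"turn": 0,"hand": 0}], squeeze=90)

```text
t: 5.08
ee_pos: [0.5157, -0.2805, 0.0045]
tcp_rot: [0.004, 1.0, -0.0, 0.0]
wrist_force: [-1.2, -0.1, 7.1]
opening: 0.0121
finger_force: 88.3
```

>>> send_rows(targets=[{"dx": 0,"dy": 0,"dz": -0.3,"turn": 0,"hand": 0},{"dx": 0,"dy": 0,"dz": -0.5,"turn": 0,"hand": 0},{"dx": 0,"dy": 0,"dz": -0.6,"turn": 0,"hand": 0},{"dx": 0,"dy": 0,"dz": -0.6,"turn": 0,"hand": 0},{"dx": 0,"dy": 0,"dz": -0.4,"turn": -0.5,"hand": 0},{"dx": 0,"dy": 0,"dz": 0,"turn": -0.8,"hand": 0},{"dx": 0,"dy": 0,"dz": 0,"turn": -0.8,"hand": 0},{"dx": 0,"dy": 0,"dz": 0,"turn": -0.8,"hand": 0},{"dx": 0,"dy": 0,"dz": 0,"turn": -0.8,"hand": 0},{"dx": 0,"dy": 0,"dz": 0,"turn": -0.8,"hand": 0}])

```text
t: 6.32
ee_pos: [0.5152, -0.2803, 0.1483]
tcp_rot: [-0.231, 0.973, 0.0, -0.0]
wrist_force: [0.3, 0.3, -3.5]
opening: 0.0119
finger_force: 88.0
```

```bash
cat > go.py <<'E'
from h import *
o=r.get_obs();M=R.from_quat(o['tcp_rot']).as_matrix()
a=np.radians(26.6); g=np.array([.4851,.0470])+.0565*np.array([np.cos(a),np.sin(a)])
d=np.r_[g,.145]-o['ee_pos']; print(o['ee_pos'],np.degrees(np.arctan2(-M[1,0],-M[0,0])),"units",(M.T@d)/.06,o['finger_force'],o['opening'],o['wrist_force'])
E
python3 go.py
```

```text
[ 0.51519606 -0.28026584  0.1483102 ] 26.7461832437997 units [-2.94844651  5.09416632  0.05699751] 88.01058053970337 0.011907553457599964 [ 0.30013911  0.34997893 -3.49907602]
```

>>> send_rows(targets=[{"dx": -0.2,"dy": 0.3,"dz": 0,"turn": 0,"hand": 0},{"dx": -0.4,"dy": 0.7,"dz": 0,"turn": 0,"hand": 0},{"dx": -0.4,"dy": 0.7,"dz": 0,"turn": 0,"hand": 0},{"dx": -0.4,"dy": 0.7,"dz": 0,"turn": 0,"hand": 0},{"dx": -0.4,"dy": 0.7,"dz": 0,"turn": 0,"hand": 0},{"dx": -0.4,"dy": 0.7,"dz": 0,"turn": 0,"hand": 0},{"dx": -0.4,"dy": 0.7,"dz": 0,"turn": 0,"hand": 0},{"dx": -0.2,"dy": 0.4,"dz": 0,"turn": 0,"hand": 0},{"dx": -0.15,"dy": 0.2,"dz": 0,"turn": 0,"hand": 0},{"dx": 0,"dy": 0,"dz": 0,"turn": 0,"hand": 0}])

```text
t: 7.58
ee_pos: [0.5367, 0.0732, 0.148]
tcp_rot: [-0.23, 0.973, -0.0, -0.0]
wrist_force: [0.5, 0.5, -3.9]
opening: 0.0123
finger_force: 88.3
```

```bash
python3 go.py; python3 - <<'E'
from h import *
t=r.capture("top");s=r.capture("scene")
a=cv2.resize(t[130:230,165:265],(400,400),interpolation=cv2.INTER_CUBIC)
b=cv2.resize(s[140:240,240:340],(400,400),interpolation=cv2.INTER_CUBIC)
cv2.imwrite("pics/c3.png",np.hstack([a,b])[:,:,::-1])
E
```

```text
[0.53669547 0.07323656 0.14800979] 26.63727226301034 units [ 0.02303525 -0.00593832  0.05016376] 88.3221173286438 0.01226402802973989 [ 0.47209695  0.54325077 -3.93160423]
```

View pics/c3.png

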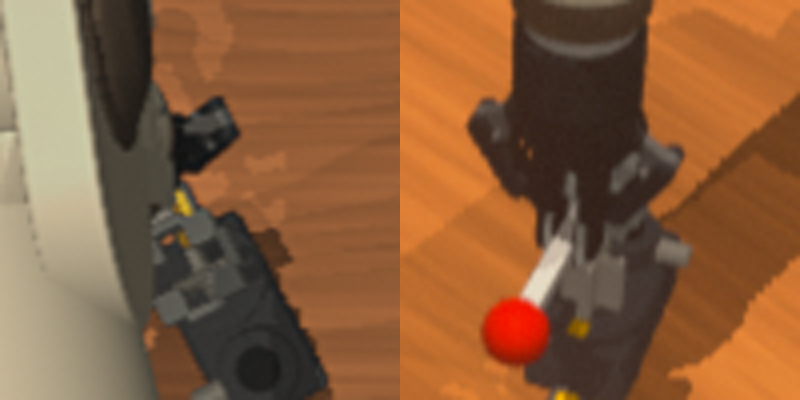

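The lever hangs over the shaft with its handle along the stripe. The ball is at about (269,222) in the scene view, and the hub is partly visible in the top view near crop (200,270). I'll compare these with the expected projections.

```bash
python3 - <<'E'
from h import *
s=r.capture("scene");t=r.capture("top")
o=r.get_obs();M=R.from_quat(o['tcp_rot']).as_matrix();x=-M[:,0];p=o['ee_pos'];u=p[2]-.0045
h=p-.0565*x; 
print("expected ball",proj("scene",np.r_[(h+.145*x)[:2],u+.02]),"hubtop",proj("top",np.r_[h[:2],u+.032]))
c=[(q,k) for q,k in cents(s,(0,150,60),(5,255,255),(240,190,300,250))[0] if k[4]>40];print("ball",c)
b=onz("scene",np.array(c[0][1][:2])+[240,190]+(c[0][1][2:4]-1)/2,u+.02);d=b[:2]-p[:2];print(b,np.hypot(*d),np.degrees(np.arctan2(d[1],d[0])))
H=proj("top",np.r_[h[:2],u+.032]); q=[proj("top",np.r_[(h+np.array(v)@np.array([x,M[:,1]]))[:2],u+.032]) for v in ((.024,.0085),(.0085,.024),(-.024,.0085),(-.024,-.0085),(-.0085,-.024),(-.0085,.024))]
a=cv2.resize(t[170:220,190:240],(600,600),interpolation=cv2.INTER_CUBIC)
for w in q+[H]: cv2.circle(a,tuple(int(i) for i in (w-[190,170]+.5)*12),5,(255,0,0),-1)
w=proj("top",(.4851,.047,.102)); cv2.circle(a,tuple(int(i) for i in (w-[190,170]+.5)*12),5,(0,255,0),-1)
cv2.imwrite("pics/c4.png",a[:,:,::-1])
E
```

```text
expected ball [268.41643074 222.53691404] hubtop [211.81369263 196.41268456]
ball [(array([269.03846154, 222.33653846]), array([ 21,  25,  17,  16, 208], dtype=int32))]
[0.61480735 0.11185672 0.16340062] 0.08787579319190339 27.29286368766935
```

View pics/c4.png

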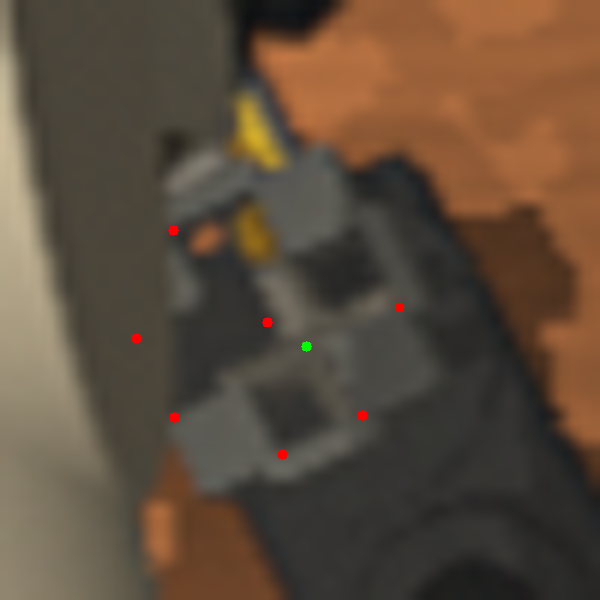

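The expected slot ends (red) match the visible hub slots within about 1 mm, and the ball agrees too. Next I'll lower it over the shaft.

>>> send_rows(targets=[{"dx": 0.02,"dy": 0,"dz": 0.25,"turn": 0,"hand": 0},{"dx": 0,"dy": 0,"dz": 0.25,"turn": 0,"hand": 0},{"dx": 0,"dy": 0,"dz": 0.15,"turn": 0,"hand": 0},{"dx": 0,"dy": 0,"dz": 0.15,"turn": 0,"hand": 0},{"dx": 0,"dy": 0,"dz": 0,"turn": 0,"hand": 0}])

```text
t: 8.4
ee_pos: [0.5353, 0.0718, 0.0991]
tcp_rot: [-0.23, 0.973, 0.0, -0.001]
wrist_force: [-0.2, -0.1, -3.3]
opening: 0.0123
finger_force: 88.4
```

>>> send_rows(targets=[{"dx": 0,"dy": 0,"dz": 0.15,"turn": 0,"hand": 0},{"dx": 0,"dy": 0,"dz": 0.15,"turn": 0,"hand": 0},{"dx": 0,"dy": 0,"dz": 0.1,"turn": 0,"hand": 0},{"dx": 0,"dy": 0,"dz": 0.1,"turn": 0,"hand": 0},{"dx": 0,"dy": 0,"dz": 0,"turn": 0,"hand": 0}])

```text
t: 9.02
ee_pos: [0.5354, 0.0719, 0.0693]
tcp_rot: [-0.23, 0.973, 0.0, -0.0]
wrist_force: [-0.2, 0.5, -3.6]
opening: 0.012
finger_force: 88.4
```

>>> send_rows(targets=[{"dx": 0,"dy": 0,"dz": 0.04,"turn": 0,"hand": 0},{"dx": 0,"dy": 0,"dz": 0.03,"turn": 0,"hand": 0},{"dx": 0,"dy": 0,"dz": 0.02,"turn": 0,"hand": 0},{"dx": 0,"dy": 0,"dz": 0,"turn": 0,"hand": 0},{"dx": 0,"dy": 0,"dz": 0,"turn": 0,"hand": 0}])

```text
t: 9.65
ee_pos: [0.5357, 0.0719, 0.0646]
tcp_rot: [-0.23, 0.973, -0.0, 0.0]
wrist_force: [0.4, -0.4, -2.8]
opening: 0.0119
finger_force: 88.6
```

>>> send_rows(targets=[{"dx": 0,"dy": 0,"dz": 0.03,"turn": 0,"hand": 0},{"dx": 0,"dy": 0,"dz": 0,"turn": 0,"hand": 0},{"dx": 0,"dy": 0,"dz": 0,"turn": 0,"hand": 0}])

```text
t: 10.02
ee_pos: [0.536, 0.072, 0.0642]
tcp_rot: [-0.23, 0.973, -0.0, 0.001]
wrist_force: [-2.1, 0.4, 8.6]
opening: 0.0124
finger_force: 90.2
```

It's in contact at exactly the expected home height. Now I'll release and retreat.

>>> send_rows(targets=[{"dx": 0,"dy": 0,"dz": 0,"turn": 0,"hand": 0.3},{"dx": 0,"dy": 0,"dz": 0,"turn": 0,"hand": 0.6},{"dx": 0,"dy": 0,"dz": 0,"turn": 0,"hand": 0.6},{"dx": 0,"dy": 0,"dz": 0,"turn": 0,"hand": 0.6},{"dx": 0,"dy": 0,"dz": -0.3,"turn": 0,"hand": 0.6},{"dx": 0,"dy": 0,"dz": -0.7,"turn": 0,"hand": 0.6},{"dx": 0,"dy": 0,"dz": -0.7,"turn": 0,"hand": 0.6},{"dx": 0,"dy": 0,"dz": -0.7,"turn": 0,"hand": 0.6}])

```text
t: 11.02
ee_pos: [0.5356, 0.0719, 0.2095]
tcp_rot: [-0.23, 0.973, -0.0, 0.001]
wrist_force: [0.5, 0.2, -0.0]
opening: 0.0513
finger_force: 0.0
```

>>> send_rows(targets=[{"dx": 0,"dy": -0.7,"dz": -0.3,"turn": 0,"hand": 0.6},{"dx": 0,"dy": -0.7,"dz": 0,"turn": 0,"hand": 0.6},{"dx": 0,"dy": -0.7,"dz": 0,"turn": 0,"hand": 0.6},{"dx": 0,"dy": -0.7,"dz": 0,"turn": 0,"hand": 0.6},{"dx": 0,"dy": -0.5,"dz": 0,"turn": 0,"hand": 0.6},{"dx": 0,"dy": 0,"dz": 0,"turn": 0,"hand": 0.6},{"dx": 0,"dy": 0,"dz": 0,"turn": 0,"hand": 0.6}])

```text
t: 11.9
ee_pos: [0.6241, -0.1048, 0.2254]
tcp_rot: [-0.23, 0.973, 0.0, 0.0]
wrist_force: [0.0, -0.2, -0.3]
opening: 0.0511
finger_force: 0.0
```

```bash
python3 - <<'E'
from h import *
t=r.capture("top");s=r.capture("scene");print(r.get_obs()['t'])
a=cv2.resize(t[140:240,165:265],(400,400),interpolation=cv2.INTER_CUBIC)
b=cv2.resize(s[160:260,240:340],(400,400),interpolation=cv2.INTER_CUBIC)
cv2.imwrite("pics/c5.png",np.hstack([a,b])[:,:,::-1])
f=lambda im,bx:[(np.array(k[:2])+bx[:2]+(k[2:4]-1)/2) for q,k in cents(im,(0,150,60),(5,255,255),bx)[0] if k[4]>40]
x,y=f(t,(165,130,265,240)),f(s,(240,190,300,260));print(x,y)
if x and y: P,e=tri(x[0],y[0]);d=P[:2]-[.4851,.047];print(P,e,np.hypot(*d),np.degrees(np.arctan2(d[1],d[0])))
E
```

```text
12.0
[array([191.5, 148.5])] [array([268.5, 247. ])]
[0.61522853 0.11238839 0.08091262] 0.0009875741707505799 0.14563336222216383 26.67910804850828
```

View pics/c5.png

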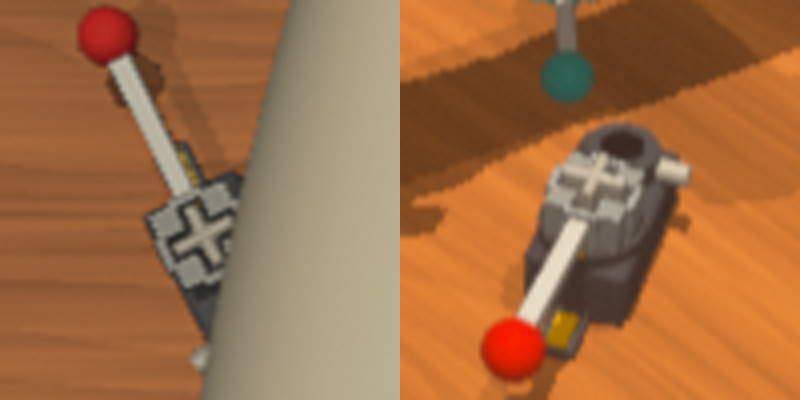

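The lever is seated: the splines show centred in the cross hole (crop 205,235), the ball is at z = 0.081 as expected, and the handle is at 26.7°, along the stripe.

```bash
python3 -c "
from station import r
print(r.job_done())"
```

```text
the job is handed in; nothing more can be done
None
```

The red-ball lever is seated on the splined shaft, hub down on the flange with its handle pointing along the yellow stripe, released and clear of the gripper; the job was handed in at about 12 s (no verdict was returned), and the black-ball lever was never touched.

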